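# Stand two screwdrivers away in their drilled posts

### The arm

A 7-joint arm with a two-finger parallel gripper is mounted at the origin on a cart in front of the work surface, level with it; the furniture and walls round the work are solid. World frame = base frame: x ahead of the robot, y to its left, z up, the work surface at z = 0. Lengths are in m, angles in rad, forces in N, time in s.
With the tool pointing down it reaches from about 0.4 to 0.85 m from the base axis. Payload 10.4 kg.
Tool frame: the origin (TCP) lies at the very end of the fingers, on their centre line; the grasp point (between the pads) lies manip.hold_point_z behind it (manip.hold_point_z is the distance from the TCP to the grasp point, in m); z points along the fingers, y is the direction in which the jaws open and shut (so a half turn about z gives the same grasp; the last joint's range is limited). The gripper opens to 85 mm and grips with 20 to 120 N. Pads are 22 mm wide; open, the fingers measure 114 mm over their backs; the gripper's body (76 mm by 85 mm) begins 54 mm behind the grasp point. The pads swing forward as they close: fully open they stand 13 mm farther back than shut.
Start: joints at [1.266, 0.332, -0.065, 1.46, 0.022, 1.35, -0.088], TCP at [0.174, -0.6, 0.194] pointing down, gripper open.
Joint ranges: [-2.6, 2.6], [-0.5, 2.12], [-1.47, 1.34], [0.16, 2.42], [-1.27, 4.41], [0.06, 2.06], [-2.6, 2.6]. Speed limits (rad/s): [2.22, 2.22, 2.79, 2.79, 3.14, 3.14, 3.14].

### API

Orientations are given as a unit quaternion [x, y, z, w].
In Python, from workcell import manip gives the robot as it stands.
- The arm moves only by the tool jog_arm, never from a script. Its arguments are lists of equal length, an entry for each row: "translation": the shift along the world's x, y, z in mm, a list of three; "turn": the turn about the world's z in degrees. In form: {"translation": [[x, y, z], ...], "turn": [turn, ...]}. A call has 1 to 12 rows; each row is the pose to reach, as a shift and turn from the pose measured when the call began; what a row does not reach only later rows make up. A row lasts 1/12 s, in which the tool goes at most 41.7 mm and 7.16 degrees, less where a joint would pass 70% of its speed; a pose out of reach is approached as far as the arm can. A call with a gripper value outside its range is refused whole. "grip" is the finger opening in mm, from 0 to 85.4, set as the call begins (left out, the last holds). The fingers move at their own pace and stop on an object; "grip_force" is the grip in N (left out, the last holds). Time passes only in rows, so rows that repeat a pose let the fingers close. It gives the time, the measured TCP pose, the force and the opening at its end, in the units of the state.
- manip.get_obs(): the state, without advancing time (a new reading comes with each control period).
- manip.camera(name): name is "side" or "top" or "wrist"; returns a dict with "frame" (384x512x3 uint8, red, green, blue), "mtx" (3x3 intrinsics, pixels), "pose" (4x4, takes a point from camera to world coordinates). Camera axes: x right, y down, z forward; pixel columns grow to the right and rows downward; lengths in m; the calibration is good to about 2 mm. A picture is of the moment at which its call begins. There is no depth.
- manip.hand_in(): hands the job in, once; it reports no verdict.
Trained networks look in a picture, given as the dict that the camera call returned (one of the last four; its "shot" number tells which), for a name from the list of things; names that differ only in an ending like _2 or _b are one class to them, and where a whole thing is asked for, a point or a joint stands for the part that bears it (a point fixed in the world has none). Each returns a list of dicts, best first, with "confidence" (0 to 1); they miss things now and then, are a little off and sometimes report something else, mostly with a low value. They report only what shows in the picture. A call takes as long as a camera call. They do not tell look-alikes from the thing itself.
- manip.outline_of(picture, label): "mask" (384x512 bool, what is visible of it) and "extent" ([left, top, right, bottom] in pixels, round what is visible of it).
- manip.pinpoint(picture, label): "at" ([column, row] in pixels: a listed point, or the origin of a listed thing).
The state is a dict: "clock": time; "joint_pos": joint angles; "joint_velocities": joint speeds; "tau": joint torques, N m; "position": TCP position; "ee_rot": TCP orientation; "ft_force": force on the tool from outside, world axes, zero at the start; "torque": the same for the moment, N m; "grip_width": opening from 0.0 (shut) to 1.0 (fully open).
Only numpy, scipy, OpenCV 4.12 (cv2) and the standard library are available. Lean on these libraries where they do the work, as an engineer would, in place of code of your own. Each camera call takes 0.05 s, during which the arm holds its last target. There are 200 camera calls.

### The job

Put the two screwdrivers away: lift each from its sloping rest and stand it upright, blade down, in the drilled wooden post that suits its blade, the long screwdriver in the tall post and the short screwdriver in the short post. Lower each one gently, without letting it drop, until it is fully home with the shoulder of its handle on the rim of the hole, and leave the other things on the bench where they are.

Things in the scene. Friction and masses are not known exactly. Their poses are not given: they have to be found in the camera images.
- long_grip (a point): Grip point on the long screwdriver's handle axis, 34 mm from the butt, 189 mm from the tip. Whole tool 223 mm, 0.1 kg: round blade 125 mm long, 6.4 mm thick; handle 98 mm long, up to 28 mm thick. Balances 20 mm nearer the tip. Its y axis runs tip to butt within 4 degrees. Starts in its rest at 55 degrees to the horizontal, tip low and towards the robot, this point about 0.20 m up.
- long_tip (a point): End of the long screwdriver's blade, on its axis; the exact axis is the line from here to long_grip.
- long_shoulder (a point): Where the long screwdriver's blade leaves the handle, on the axis, 125 mm from the tip: the flat shoulder, 17 mm across, that comes to rest on the rim of a hole.
- long_driver: The long screwdriver itself (223 mm). Its origin is no useful point: use the points.
- rest_long: Wooden sloping rest of the long screwdriver, fixed to the bench. Base 170 x 70 x 12 mm, origin under its centre; x points horizontally from the low toe to the high end. The handle lies in a shallow V less than 20 mm wide, narrower than the handle, so fingers can pass down on both sides of it; the tip stands on a toe stop. Lift the tool straight up out of it.
- short_grip (a point): Grip point on the short screwdriver's handle axis, 34 mm from the butt, 154 mm from the tip. Whole tool 188 mm, 0.1 kg: round blade 90 mm long, 6.4 mm thick; handle 98 mm long, up to 25 mm thick. Balances 20 mm nearer the tip. Its y axis runs tip to butt within 4 degrees. Starts in its rest at 55 degrees to the horizontal, tip low and towards the robot, this point about 0.17 m up.
- short_tip (a point): End of the short screwdriver's blade, on its axis; the exact axis is the line from here to short_grip.
- short_shoulder (a point): Where the short screwdriver's blade leaves the handle, on the axis, 90 mm from the tip: the flat shoulder, 15 mm across, that comes to rest on the rim of a hole.
- short_driver: The short screwdriver itself (188 mm). Its origin is no useful point: use the points.
- rest_short: Wooden sloping rest of the short screwdriver, fixed to the bench. Base 170 x 70 x 12 mm, origin under its centre; x points horizontally from the low toe to the high end. The handle lies in a shallow V less than 20 mm wide, narrower than the handle, so fingers can pass down on both sides of it; the tip stands on a toe stop. Lift the tool straight up out of it.
- tall_post_mouth (a point): Centre of the hole in the tall wooden post, level with the post's top face. Post 48 x 48 mm, 132 mm high, with two low feet (100 mm over both), fixed to the bench. The hole is upright, round, 13 mm across, 128 mm deep, chamfered to 21 mm at the top. The long screwdriver belongs here; fully home its shoulder sits in the chamfer, 0 to 4 mm below the top face.
- short_post_mouth (a point): Centre of the hole in the short wooden post, level with the post's top face. Post 48 x 48 mm, 97 mm high, with two low feet (100 mm over both), fixed to the bench. The hole is upright, round, 13 mm across, 93 mm deep, chamfered to 21 mm at the top. The short screwdriver belongs here; fully home its shoulder sits in the chamfer, 0 to 4 mm below the top face.
- pliers: Pliers, 59 x 186 x 14 mm, lying at the bench's front edge; to be left alone.
- pocket_tape: Pocket tape measure, 37 x 88 x 62 mm, standing at the front edge of the bench; to be left alone.
- wrench: Adjustable wrench, 49 x 228 x 18 mm, lying at the bench's front edge; to be left alone.
- masking_roll: Roll of masking tape, 104 mm across and 25 mm high, lying behind the work; to be left alone.
Things that resemble listed ones, but are neither listed nor needed, are in the scene too. Leave any turquoise look-alike of the part that bears short_post_mouth alone.

How it is judged:
At the end, for the whole second after the job is handed in: The long screwdriver stands in the tall post and the short one in the short post, each blade down in the hole (tip within 10 mm and shoulder within 8 mm of the hole's axis), upright within 0.2 rad, the handle's shoulder no more than 6 mm above the post's top face, at rest and released (horizontal distance between long_tip and tall_post_mouth below 0.01 m and horizontal distance between long_shoulder and tall_post_mouth below 0.008 m and z of long_shoulder in the frame of tall_post_mouth below 0.006 m and angle between each of long_grip, short_grip's own y axis and vertical below 0.2 rad and linear speed of each of long_driver, short_driver below 0.03 m/s and horizontal distance between short_tip and short_post_mouth below 0.01 m and horizontal distance between short_shoulder and short_post_mouth below 0.008 m and z of short_shoulder in the frame of short_post_mouth below 0.006 m); the robot touches nothing.
It fails at once if the long screwdriver is let fall into the tall post instead of being lowered (falls faster than 0.7 m/s down the bore) (horizontal distance between long_tip and tall_post_mouth below 0.012 m and z of long_tip in the frame of tall_post_mouth between -0.115 and 0 m and linear speed of long_driver above 0.7 m/s).
It fails at once if the short screwdriver is let fall into the short post instead of being lowered (falls faster than 0.7 m/s down the bore) (horizontal distance between short_tip and short_post_mouth below 0.012 m and z of short_tip in the frame of short_post_mouth between -0.08 and 0 m and linear speed of short_driver above 0.7 m/s).
It fails at once if pliers, tape measure, wrench or masking tape moved more than 40 mm (distance of any of pliers, pocket_tape, wrench, masking_roll from where it was at the start of the episode above 0.04 m).
It also fails if it takes over 72 s, if anything falls off the work surface, if the arm or the gripper's body presses on something with over 40 N, if the wrist force passes 120 N, or if a joint passes its speed limit or range.

## Working session

There is one attempt and no reset: what is moved stays moved. The work goes in short steps, Python scripts to look and compute and a tool call to move; the robot and the scene stay as the last step left them, time stands still between calls to the robot, and variables do not carry over. Pictures are saved under pics/ and viewed, about 8 in all and at most 12, crops included, and the job is handed in when it is done.

Besides the shell and the picture viewer there is one more tool, called as name(argument=value, ...) on one line, values as JSON. jog_arm: Moves the arm, as the interface text tells. Its arguments: {"type":"object","properties":{"translation":{"type":"array"},"turn":{"type":"array"},"grip":{"type":"number"},"grip_force":{"type":"number"}},"required":["translation","turn"]}

```bash
mkdir -p pics; cat > h.py <<'E'
from workcell import manip
import numpy as np, cv2
def ray(c,px):
    d=np.linalg.inv(c["mtx"])@np.array([px[0],px[1],1.]); T=np.array(c["pose"])
    d=T[:3,:3]@d; return T[:3,3],d/np.linalg.norm(d)
def atz(c,px,z):
    o,d=ray(c,px); return o+d*(z-o[2])/d[2]
def tri(rs):
    A=np.zeros((3,3));b=np.zeros(3)
    for o,d in rs:
        P=np.eye(3)-np.outer(d,d);A+=P;b+=P@o
    X=np.linalg.solve(A,b)
    return X,max(np.linalg.norm((np.eye(3)-np.outer(d,d))@(X-o)) for o,d in rs)
def proj(c,X):
    T=np.linalg.inv(np.array(c["pose"])); p=T[:3,:3]@np.array(X)+T[:3,3]; p=c["mtx"]@p; return p[:2]/p[2]
def save(c,n): cv2.imwrite("pics/"+n,cv2.cvtColor(c["frame"],cv2.COLOR_RGB2BGR))
E
python3 - <<'E'
from h import *
np.set_printoptions(precision=4,suppress=True)
print(manip.hold_point_z, manip.get_obs())
C={n:manip.camera(n) for n in("side","top")}
cv2.imwrite("pics/a.png",cv2.cvtColor(np.vstack([C[n]["frame"] for n in C]),cv2.COLOR_RGB2BGR)[:, :])
im=cv2.imread("pics/a.png"); print(im.shape)
cv2.imwrite("pics/a_side.png",cv2.resize(im[:384],(800,600)));cv2.imwrite("pics/a_top.png",cv2.resize(im[384:],(800,600)))
for p in "long_grip long_tip long_shoulder short_grip short_tip short_shoulder tall_post_mouth short_post_mouth rest_long rest_short".split():
    R={n:manip.pinpoint(C[n],p)[:4] for n in C}
    print(p,{n:[(np.round(r["at"],1).tolist(),round(r["confidence"],2)) for r in R[n]] for n in C})
    for i in R["side"][:3]:
        for j in R["top"][:3]:
            X,e=tri([ray(C["side"],i["at"]),ray(C["top"],j["at"])])
            if e<.012: print("   ",X,e)
E
```

```text
0.0187 {'clock': 0.0, 'joint_pos': array([ 1.2664,  0.3329, -0.0647,  1.461 ,  0.0216,  1.3499, -0.0885]), 'joint_velocities': array([-0.0002,  0.    ,  0.0008, -0.0007,  0.0001,  0.0011,  0.001 ]), 'tau': array([ -0.0002, -62.5445,   0.0486, -39.1607,   0.0161,   0.01  ,
         0.    ]), 'position': array([ 0.1737, -0.5999,  0.1927]), 'ee_rot': array([ 0.9901,  0.1405, -0.0001, -0.0007]), 'ft_force': array([ 0.1348,  0.2718, -0.7603]), 'torque': array([0.0088, 0.0166, 0.0199]), 'grip_width': 1.0031524522151432}
(768, 512, 3)
long_grip {'side': [([289.1, 129.2], 0.64)], 'top': [([382.4, 195.0], 0.65)]}
    [ 0.5258 -0.2926  0.2082] 0.004212016536942895
long_tip {'side': [([313.9, 167.2], 0.69), ([267.2, 173.8], 0.36)], 'top': [([373.2, 238.6], 0.55)]}
    [ 0.4129 -0.3084  0.0368] 0.003724316422254752
long_shoulder {'side': [([298.0, 145.6], 0.68)], 'top': [([374.0, 210.9], 0.69)]}
    [ 0.4856 -0.286   0.1432] 0.0015324767571122766
short_grip {'side': [([260.2, 162.7], 0.59), ([279.3, 192.6], 0.5)], 'top': [([304.6, 175.5], 0.48)]}
    [ 0.5812 -0.0865  0.1585] 0.00451342916419554
[... 330 characters left out ...]
 0.91)], 'top': [([162.2, 203.6], 0.97)]}
    [0.4985 0.3293 0.1363] 0.0028534874035144606
short_post_mouth {'side': [([204.7, 206.9], 0.72), ([238.6, 211.2], 0.61), ([259.2, 292.9], 0.59), ([272.6, 222.9], 0.56)], 'top': [([233.5, 182.6], 0.91), ([127.4, 245.6], 0.73), ([373.1, 238.9], 0.59), ([229.5, 224.1], 0.58)]}
    [0.5763 0.1252 0.0831] 0.0021186003219674184
    [0.3745 0.4332 0.1059] 0.004309772796156721
rest_long {'side': [([291.1, 170.0], 0.86), ([230.6, 247.6], 0.51)], 'top': [([367.0, 213.8], 0.71)]}
    [ 0.5039 -0.2992 -0.0002] 0.00489217909543959
rest_short {'side': [([262.0, 193.6], 0.96)], 'top': [([299.5, 192.5], 0.61)]}
    [ 0.5646 -0.0833  0.0084] 0.00029763265694071535
```

View pics/a_top.png

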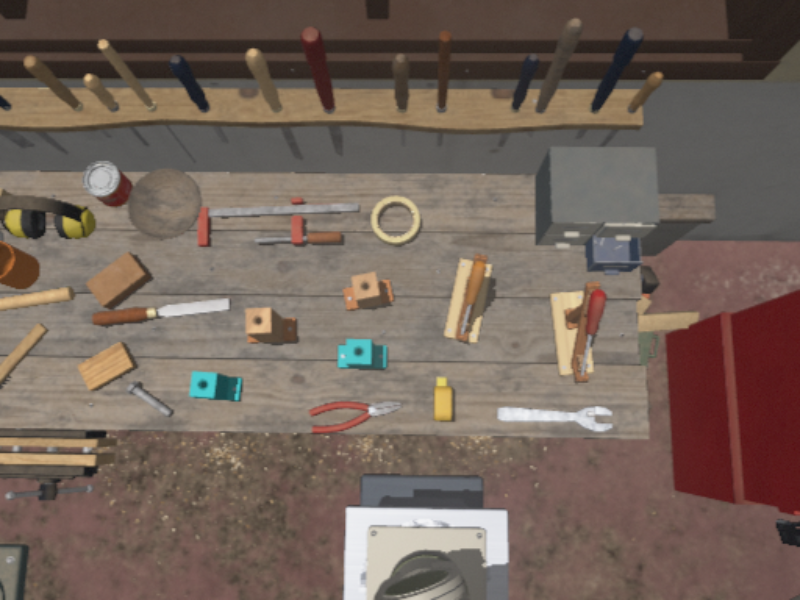

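View pics/a_side.png

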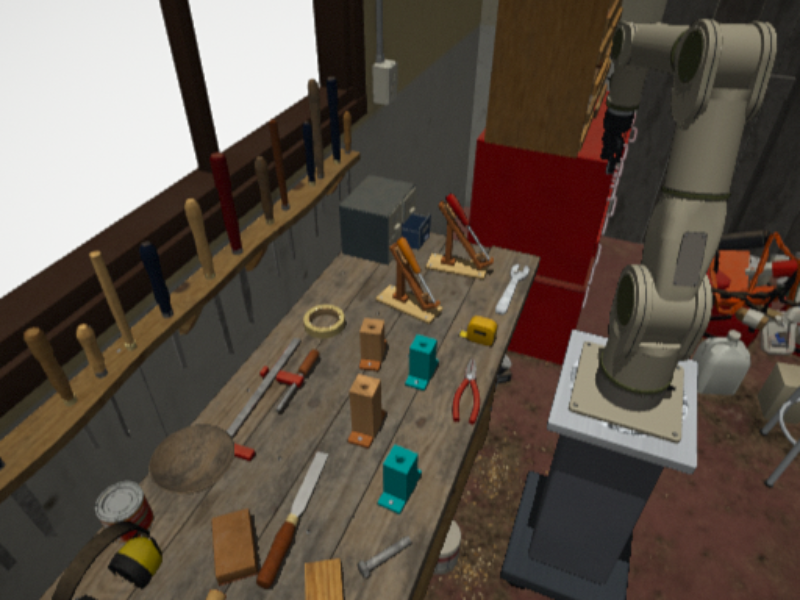

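Top view (800-px scale): the long red driver is in its rest at (590,315) and the short orange one at (473,285). The wooden tall post is at (263,318), the wooden short post at (365,287). Turquoise look-alikes stand at (358,350) and (205,383). The candidates for short_post_mouth are (233,183), (127,246) and (229,224) in native pixels. Only (233,183) is wooden and low; the other two are turquoise. I'll confirm that in one crop.

```bash
cat > m.py <<'E'
from h import *
from scipy.optimize import least_squares
np.set_printoptions(precision=4,suppress=True)
N=3
obs={}
for k in range(N):
    C={n:manip.camera(n) for n in("side","top")}
    for n in C:
        for p in "long_grip long_tip long_shoulder short_grip short_tip short_shoulder tall_post_mouth short_post_mouth".split():
            for r in manip.pinpoint(C[n],p): obs.setdefault((n,p),[]).append((r["at"],r["confidence"]))
best={}
guess=dict(long_grip=[.5258,-.2926,.205],long_tip=[.413,-.30,.04],long_shoulder=[.4856,-.286,.143],short_grip=[.581,-.08,.17],short_tip=[.49,-.07,.037],short_shoulder=[.549,-.074,.115],tall_post_mouth=[.4985,.329,.132],short_post_mouth=[.576,.125,.097])
for (n,p),v in obs.items():
    g=proj(C[n],guess[p]); q=[np.array(a) for a,c in v if np.linalg.norm(np.array(a)-g)<12]
    if q: best[n,p]=np.median(q,0)
    print(n,p,best.get((n,p)),len(q))
for t,L,S in(("long",.189,.125),("short",.154,.090)):
    def pts(x):
        a=np.array([np.cos(x[4])*np.cos(x[3]),np.cos(x[4])*np.sin(x[3]),np.sin(x[4])])
        return {t+"_tip":x[:3],t+"_shoulder":x[:3]+S*a,t+"_grip":x[:3]+L*a}
    def f(x):
        r=[(x[4]-np.radians(55))/.03]
        for p,X in pts(x).items():
            for n in C:
                if (n,p) in best: r+=list((proj(C[n],X)-best[n,p])/1.5)
        return r
    s=least_squares(f,list(guess[t+"_tip"])+[0,.96],loss="soft_l1")
    print(t,pts(s.x),"yaw",np.degrees(s.x[3]),"el",np.degrees(s.x[4]),"res px",np.array(s.fun)[1:]*1.5)
for p,z in(("tall_post_mouth",.132),("short_post_mouth",.097)):
    print(p,[atz(C[n],best[n,p],z) for n in C])
print("box foot",atz(C["top"],(378,157),0),atz(C["top"],(378,157),.15))
print("pxmm",np.linalg.norm(atz(C["top"],(200,200),.1)-atz(C["top"],(201,200),.1)))
a=C["top"]["frame"][160:260,100:260]; b=C["side"]["frame"][180:330,190:350]
im=np.hstack([cv2.resize(a,(480,300),interpolation=3),cv2.resize(b,(320,300),interpolation=3)])
cv2.imwrite("pics/b.png",im[...,::-1])
E
python3 m.py
```

```text
side long_grip [289.9 130.9] 3
side long_tip [313.  165.9] 3
side long_shoulder [298.1 143.2] 3
side short_grip [260.  158.2] 3
side short_tip [278.4 193.6] 3
side short_shoulder [265.  173.9] 3
side tall_post_mouth [233.4 246.3] 3
side short_post_mouth [240.1 207.7] 3
top long_grip [383.6 196.3] 3
top long_tip [373.4 240.9] 3
top long_shoulder [377.8 211.5] 3
top short_grip [305.7 175.2] 3
top short_tip [294.2 213.7] 3
top short_shoulder [301.7 194.3] 3
top tall_post_mouth [165.8 206.5] 3
top short_post_mouth [234.45 183.  ] 2
long {'long_tip': array([ 0.412 , -0.3047,  0.0453]), 'long_shoulder': array([ 0.4845, -0.2992,  0.147 ]), 'long_grip': array([ 0.5216, -0.2964,  0.1991])} yaw 4.319559042556632 el 54.44785646746708 res px [ 0.234   0.0681 -0.4636 -1.0523  0.7889  0.0608  1.3179  0.1617  1.2986
  0.1874 -0.9659 -0.6711]
short {'short_tip': array([ 0.4909, -0.0644,  0.0492]), 'short_shoulder': array([ 0.5419, -0.078 ,  0.1221]), 'short_grip': array([ 0.5781, -0.0876,  0.174 ])} yaw -14.888181554911164 el 54.16484913485332 res px [-0.6342 -0.4604  0.3612 -0.5789  2.482  -0.4194 -0.7875 -1.6161 -0.0254
  0.9289  0.1266  1.6709]
tall_post_mouth [array([0.4997, 0.324 , 0.132 ]), array([0.4935, 0.32  , 0.132 ])]
short_post_mouth [array([0.5702, 0.1198, 0.097 ]), array([0.5742, 0.1217, 0.097 ])]
box foot [ 0.688  -0.3417 -0.    ] [ 0.6457 -0.301   0.15  ]
pxmm 0.0030349298994058645
```

View pics/b.png

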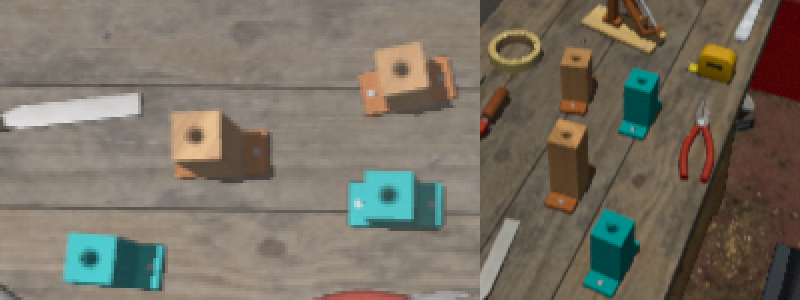

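The crop confirms it: the wooden short post has its hole at native (234,183) and the wooden tall post at (165,205). The two turquoise posts at (229,224) and (130,246) are the look-alikes. Next I move above the long driver.

jog_arm(translation=[[0, 0, 40], [0, 0, 80], [0, 0, 120], [30, 27, 130], [65, 57, 130], [100, 87, 130], [135, 118, 130], [170, 148, 130], [205, 179, 130], [240, 209, 130], [275, 240, 130], [310, 270, 130]], turn=[0, 0, 0, 0, 0, -2, -4, -6, -8, -10, -12, -12])

```text
clock: 4.8
position: [0.4567, -0.3533, 0.3239]
ee_rot: [0.999, 0.035, 0.0, 0.0]
ft_force: [0.3, 0.3, 0.4]
grip_width: 0.994
```

```bash
cat > w.py <<'E'
import sys
from h import *
np.set_printoptions(precision=4,suppress=True)
t=sys.argv[1]; g=dict(long=.2,short=.172)[t]
o=manip.get_obs(); print(o["position"],o["ee_rot"],o["grip_width"])
c=manip.camera("wrist")
D={n:manip.camera(n) for n in("side","top")}
for p,z in(("grip",g),("shoulder",g-.0524),("tip",g-(.1548 if t=="long" else .126))):
    r=manip.pinpoint(c,t+"_"+p)[:2]
    print(p,[(np.round(i["at"],0).tolist(),round(i["confidence"],2),atz(c,i["at"],z)) for i in r])
    if r:
      for n in D:
        q=manip.pinpoint(D[n],t+"_"+p)[:1]
        if q: print("  tri",n,q[0]["confidence"],tri([ray(c,r[0]["at"]),ray(D[n],q[0]["at"])]))
if len(sys.argv)>2: save(c,sys.argv[2])
E
python3 w.py long c.png
```

```text
[ 0.4567 -0.3533  0.3239] [0.9994 0.0349 0.0002 0.0003] 0.9938965433315607
grip [([195.0, 106.0], 0.67, array([ 0.5211, -0.2896,  0.2   ]))]
  tri side 0.64 (array([ 0.525 , -0.2886,  0.2007]), np.float64(0.0040123549117052435))
shoulder []
tip [([218.0, 173.0], 0.94, array([ 0.4101, -0.2986,  0.0452])), ([210.0, 133.0], 0.66, array([ 0.4732, -0.2827,  0.0452]))]
  tri side 0.52 (array([ 0.4066, -0.3021,  0.0573]), np.float64(0.00704001962558723))
  tri top 0.82 (array([ 0.4078, -0.3017,  0.0478]), np.float64(0.004076158411380301))
```

View pics/c.png

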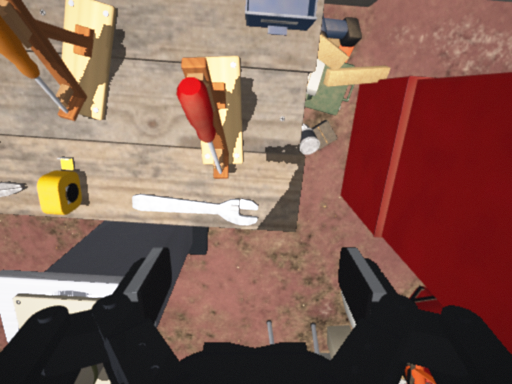

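The wrist view shows the red driver from tip (220,173) to butt (190,90), free on both sides. It agrees with the fit: grip ≈ (0.522,-0.292,0.20), yaw ≈ 4.5°. I descend to grasp it.

jog_arm(translation=[[25, 23, 0], [50, 46, 0], [65, 61, 0], [65, 61, 0], [65, 61, -30], [65, 61, -60], [65, 61, -85], [65, 61, -105], [65, 61, -125], [65, 61, -140], [65, 61, -142], [65, 61, -142]], turn=[0, 0, 0, 0, 0, 0, 0, 0, 0, 0, 0, 0])

```text
clock: 6.3
position: [0.5188, -0.2954, 0.1811]
ee_rot: [0.999, 0.035, -0.001, -0.0]
ft_force: [-0.1, -0.1, 0.9]
grip_width: 1.001
```

jog_arm(translation=[[0, 0, 0], [0, 0, 0], [0, 0, 0], [0, 0, 0], [0, 0, 0], [0, 0, 0], [0, 0, 0], [0, 0, 0]], turn=[0, 0, 0, 0, 0, 0, 0, 0], grip=10, grip_force=25)

```text
clock: 6.97
position: [0.5191, -0.2919, 0.1824]
ee_rot: [0.999, 0.036, -0.001, -0.002]
ft_force: [-7.2, 12.3, 11.1]
grip_width: 0.25
```

jog_arm(translation=[[0, 0, 0], [0, 0, 0], [0, 0, 10], [0, 0, 20], [0, 0, 35], [0, 0, 50], [0, 0, 70], [0, 0, 90], [0, 0, 110], [0, 0, 130], [0, 0, 150], [0, 0, 150]], turn=[0, 0, 0, 0, 0, 0, 0, 0, 0, 0, 0, 0])

```text
clock: 7.97
position: [0.5203, -0.2927, 0.3379]
ee_rot: [0.999, 0.036, 0.002, -0.0]
ft_force: [1.0, 0.1, 0.5]
grip_width: 0.246
```

```bash
cat > v.py <<'E'
import sys
from h import *
from scipy.optimize import least_squares
np.set_printoptions(precision=4,suppress=True)
# held driver pose: fit tip/shoulder/grip in all cameras
t=sys.argv[1]; L,S=dict(long=(.189,.125),short=(.154,.09))[t]
o=manip.get_obs(); P=o["position"]; print(P,o["ft_force"],o["grip_width"])
C={n:manip.camera(n) for n in("side","top","wrist")}
ob=[]
for n in C:
    for k,s in(("tip",0),("shoulder",S),("grip",L)):
        for r in manip.pinpoint(C[n],t+"_"+k)[:1]:
            print(n,k,np.round(r["at"],0),round(r["confidence"],2))
            if r["confidence"]>.3: ob.append((n,s,np.array(r["at"])))
G0=P+[0,0,.0187]
def ax(x): a=np.array([x[3],x[4],1]) ; return a/np.linalg.norm(a)
def f(x):
    r=list((x[:3]-G0)/[.012,.004,.008])
    for n,s,u in ob: r+=list((proj(C[n],x[:3]+(s-L)*ax(x))-u)/2)
    return r
for x0 in([0,0],[.7,0]):
    s=least_squares(f,list(G0)+x0,loss="soft_l1")
    a=ax(s.x); print("cost",s.cost,"grip",s.x[:3],"tip",s.x[:3]-L*a,"tilt x,y deg",np.degrees(np.arctan(s.x[3:])))
if len(sys.argv)>2:
    i=C["side"]["frame"]; q=proj(C["side"],P).astype(int); q=np.clip(q,[75,75],[436,308])
    a=cv2.resize(i[q[1]-75:q[1]+75,q[0]-75:q[0]+75],(400,400),interpolation=3)
    im=np.hstack([a,cv2.resize(C["wrist"]["frame"],(400,300)).copy() if False else cv2.resize(C["wrist"]["frame"][:,64:448],(400,400))])
    cv2.imwrite("pics/"+sys.argv[2],im[...,::-1])
E
python3 v.py long d.png
```

```text
[ 0.5203 -0.2927  0.3379] [0.9667 0.0997 0.5038] 0.24598591493065317
side tip [314. 139.] 0.43
side shoulder [300. 112.] 0.72
side grip [292.  98.] 0.72
top tip [390. 229.] 0.74
top shoulder [393. 200.] 0.47
top grip [401. 185.] 0.76
wrist tip [132. 106.] 0.59
cost 97.3527897653114 grip [ 0.5172 -0.2957  0.3528] tip [ 0.5779 -0.1721  0.2234] tilt x,y deg [-25.136  -43.6901]
cost 97.35278976531418 grip [ 0.5172 -0.2957  0.3528] tip [ 0.5779 -0.1721  0.2234] tilt x,y deg [-25.1359 -43.6902]
```

View pics/d.png

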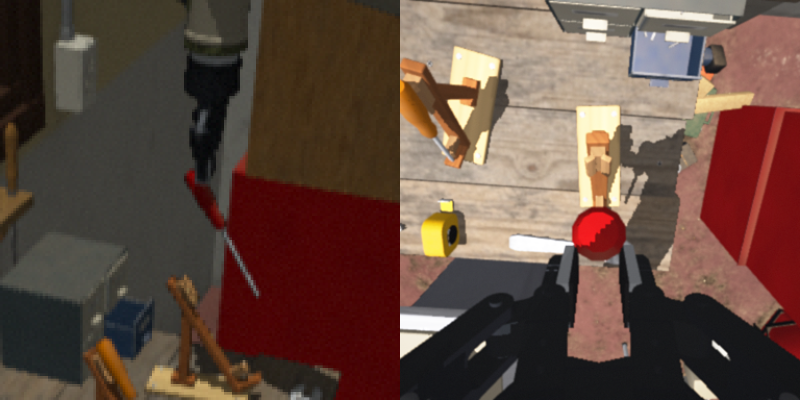

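The driver is held, but the pads still hold it at about 35° from vertical (side crop: butt (190,175), tip (258,297)). The wrist "tip" reading was the other driver. I'll carry it to the tall post and right it by pivoting the tip in the hole's mouth.

jog_arm(translation=[[2, 15, 0], [6, 45, 0], [11, 80, 0], [16, 115, 0], [21, 150, 0], [26, 185, 0], [31, 220, 0], [36, 255, 0], [41, 290, 0], [46, 325, 0], [51, 360, 0], [56, 395, 0]], turn=[0, 0, 0, 0, 0, 0, 0, 0, 0, 0, 0, 0])

```text
clock: 9.57
position: [0.5746, 0.1056, 0.3325]
ee_rot: [0.999, 0.036, -0.001, -0.002]
ft_force: [0.8, -0.9, -1.4]
grip_width: 0.25
```

jog_arm(translation=[[5, 35, 0], [10, 70, 0], [15, 105, 0], [20, 140, 0], [25, 170, 0], [29, 195, 0], [31, 215, 0], [33, 228, 0], [34, 235, 0], [34, 235, 0], [34, 235, 0]], turn=[0, 0, 0, 0, 0, 0, 0, 0, 0, 0, 0])

```text
clock: 10.48
position: [0.6084, 0.3405, 0.3324]
ee_rot: [0.999, 0.036, -0.001, -0.002]
ft_force: [-0.4, -0.9, -0.6]
grip_width: 0.25
```

```bash
cat > v.py <<'E'
import sys
from h import *
from scipy.optimize import least_squares
from scipy.spatial.transform import Rotation as Ro
np.set_printoptions(precision=4,suppress=True)
# held driver pose: lean only in the plane across the jaws; mouth measured in the same pictures
t,pic=sys.argv[1],(sys.argv[2] if len(sys.argv)>2 else None)
L,S,M,mz,m0=dict(long=(.189,.125,"tall_post_mouth",.132,[.4965,.322,.132]),short=(.154,.09,"short_post_mouth",.097,[.572,.121,.097]))[t]
o=manip.get_obs(); P=o["position"]; R=Ro.from_quat(o["ee_rot"]).as_matrix(); print(P,o["ft_force"],o["grip_width"])
ob=[];mo=[]
for k in range(2):
  C={n:manip.camera(n) for n in("side","top","wrist")}
  for n in C:
    for l,s in(("tip",0),("shoulder",S),("grip",L)):
        for r in manip.pinpoint(C[n],t+"_"+l):
            d=np.linalg.norm(proj(C[n],P)-r["at"])
            if r["confidence"]>.3 and (n!="wrist" or l=="grip") and d<75: ob.append((n,s,np.array(r["at"]),l)); break
    for r in manip.pinpoint(C[n],M):
        X=atz(C[n],r["at"],mz)
        if np.linalg.norm(X-m0)<.03: mo.append((n,r["at"],X,r["confidence"]))
G0=P+[0,0,.0187]
Y=R[:,1]; H=np.cross([0,0,1],Y); H*=np.sign(H[0])
def ax(x): return np.sin(x[3])*H+np.cos(x[3])*np.sin(x[4])*Y+np.cos(x[3])*np.cos(x[4])*np.array([0,0,1])
def f(x):
    r=list((x[:3]-G0)/[.006,.003,.006])+[x[4]/.03]
    for n,s,u,l in ob: r+=list((proj(C[n],x[:3]+(s-L)*ax(x))-u)/2)
    return r
s=min((least_squares(f,list(G0)+[x0,0],loss="soft_l1") for x0 in(0,.6)),key=lambda s:s.cost)
a=ax(s.x);tip=s.x[:3]-L*a
print("cost",round(s.cost,1),"grip",s.x[:3],"tip",tip,"lean,side deg",np.degrees(s.x[3:]))
for n,sd,u,l in ob[len(ob)//2:]: print(n,l,u.round(1),"res",(proj(C[n],s.x[:3]+(sd-L)*a)-u).round(1))
for n,u,X,c in mo: print(n,"mouth",np.round(u,1),X,round(c,2))
if mo: m=np.mean([X for n,u,X,c in mo if n!="wrist"] or [X for n,u,X,c in mo],0); print("mean mouth",m,"mouth-tip mm",((m-tip)*1000).round(1))
if pic:
    def crop(c,X,h):
        q=np.clip(proj(c,X).astype(int),[h,h],[511-h,383-h]); return cv2.resize(c["frame"][q[1]-h:q[1]+h,q[0]-h:q[0]+h],(400,400),interpolation=3)
    im=np.hstack([crop(C["side"],tip,45),crop(C["top"],tip,45)]); cv2.imwrite("pics/"+pic,im[...,::-1])
E
python3 v.py long
```

```text
[0.6084 0.3405 0.3324] [-0.359  -0.9269 -0.6111] 0.24954560705179518
cost 3.2 grip [0.6092 0.3411 0.3482] tip [0.5198 0.3319 0.182 ] lean,side deg [28.4101 -0.9057]
wrist grip [252.9 229. ] res [-0.1  0.6]
side shoulder [204.5 204.7] res [-0.5 -1.5]
side grip [191.1 186.9] res [ 0.9 -1.2]
wrist grip [252.7 230.1] res [ 0.1 -0.5]
side mouth [230.6 247.2] [0.5061 0.3306 0.132 ] 0.6
side mouth [233.  244.6] [0.5038 0.3182 0.132 ] 0.95
mean mouth [0.5049 0.3244 0.132 ] mouth-tip mm [-14.8  -7.5 -50. ]
```

```bash
python3 v.py long e.png | head -3; python3 - <<'E'
from h import *
for n in("side","top"):
    c=manip.camera(n); print(n,"pred",proj(c,[.52,.332,.182]).round(0))
    for l in("long_tip","long_shoulder","long_grip","tall_post_mouth"): print(l,[(np.round(r["at"],1).tolist(),round(r["confidence"],2)) for r in manip.pinpoint(c,l)])
E
```

```text
[0.6086 0.3406 0.3325] [-0.2344  0.6434 -1.2953] 0.24780559898237095
cost 5.0 grip [0.6102 0.3397 0.3492] tip [0.5186 0.3317 0.1841] lean,side deg [29.1277 -0.4684]
side tip [226.8 229.9] res [-0.8  4.5]
side pred [226. 235.]
long_tip [([226.8, 234.3], 0.7)]
long_shoulder [([205.2, 205.2], 0.79)]
long_grip [([193.9, 188.6], 0.54)]
tall_post_mouth [([234.1, 243.8], 0.67)]
top pred [158. 194.]
long_tip [([295.2, 216.9], 0.35)]
long_shoulder []
long_grip []
tall_post_mouth [([301.1, 190.6], 0.36)]
```

View pics/e.png

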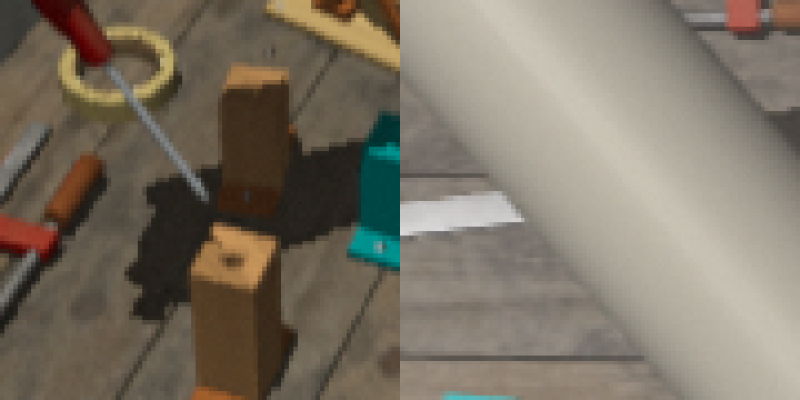

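jog_arm(translation=[[-7, -3, -5], [-14, -6, -15], [-20, -9, -25], [-20, -9, -35], [-20, -9, -35], [-20, -9, -35]], turn=[0, 0, 0, 0, 0, 0])

```text
clock: 14.48
position: [0.5888, 0.3312, 0.297]
ee_rot: [0.999, 0.036, -0.001, -0.002]
ft_force: [0.1, 0.2, -0.6]
grip_width: 0.25
```

```bash
python3 - <<'E'
from h import *
c=manip.camera("side"); d=manip.camera("top")
print("mouth",tri([ray(c,(233,246.1)),ray(d,(164.3,205))]),atz(c,(233,246.1),.132),"cam",np.array(c["pose"])[:3,3])
E
python3 v.py long f.png
```

```text
mouth (array([0.49910707, 0.3247624 , 0.13337246]), np.float64(0.0014739447074999757)) [0.50120279 0.32375498 0.132     ] cam [0.14882137 1.00887125 0.98187756]
[0.589  0.3317 0.2979] [ 0.4019  0.7387 -1.5895] 0.24555094114330736
cost 2.3 grip [0.5915 0.3317 0.3171] tip [0.4984 0.3222 0.1529] lean,side deg [29.6591 -0.9672]
wrist grip [254.5 229.4] res [-1.  -0.2]
side tip [234.6 240.2] res [-0.8  1.1]
side grip [198.8 195.3] res [ 1.6 -1.3]
wrist grip [253.  229.4] res [ 0.5 -0.2]
side mouth [231.4 249.3] [0.5002 0.3374 0.132 ] 0.79
side mouth [232.1 247.2] [0.5018 0.3289 0.132 ] 0.84
mean mouth [0.501  0.3331 0.132 ] mouth-tip mm [  2.6  10.9 -20.9]
```

View pics/f.png

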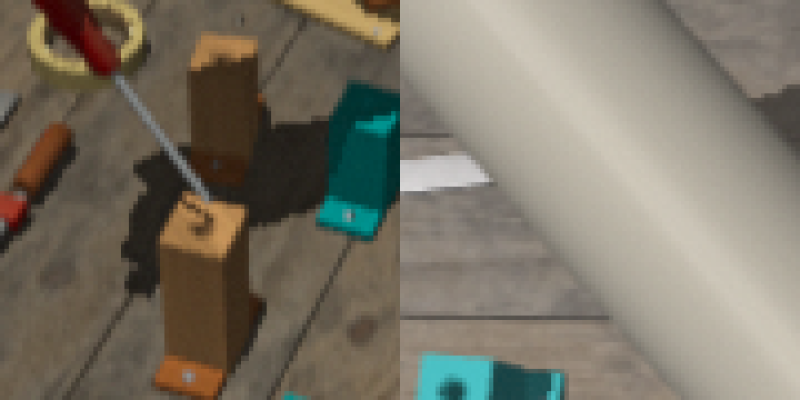

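The tip is at native (234.8,240.6), just above the hole at (233.5,246.7). I shift it by (+2,+3) and lower it into the chamfer.

jog_arm(translation=[[2, 3, 0], [2, 3, -6], [2, 3, -12], [2, 3, -18], [2, 3, -23], [2, 3, -27], [2, 3, -27], [2, 3, -27]], turn=[0, 0, 0, 0, 0, 0, 0, 0], grip_force=20)

```text
clock: 16.75
position: [0.5905, 0.3344, 0.2702]
ee_rot: [0.999, 0.036, -0.001, -0.002]
ft_force: [-0.3, 0.8, -0.9]
grip_width: 0.249
```

```bash
python3 v.py long g.png
```

```text
[0.5905 0.3344 0.2702] [-0.3366  0.8193 -0.9103] 0.2487913441810183
cost 2.2 grip [0.5927 0.3349 0.2874] tip [0.4902 0.3282 0.1288] lean,side deg [32.9245  0.2838]
side tip [234.8 249.9] res [ 0.9 -1. ]
side shoulder [213.2 219.7] res [-0.3 -0.7]
side grip [200.3 199.6] res [0.1 2.9]
wrist grip [254.2 228.6] res [-1.  -0.2]
side mouth [231.2 245.2] [0.5079 0.3225 0.132 ] 0.89
wrist mouth [260.  239.9] [0.5019 0.3216 0.132 ] 0.64
side mouth [233.9 245.2] [0.5002 0.3194 0.132 ] 0.57
wrist mouth [258.6 240.1] [0.5015 0.3232 0.132 ] 0.86
mean mouth [0.504  0.3209 0.132 ] mouth-tip mm [13.9 -7.3  3.2]
```

View pics/g.png

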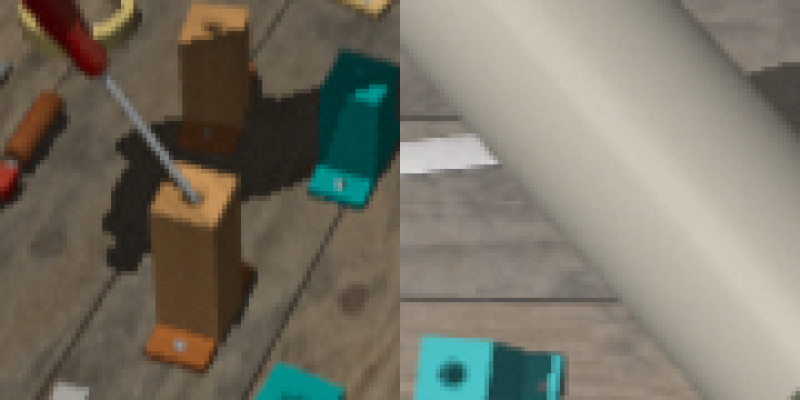

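The side crop shows the blade tip at the hole (195,198), with no contact force yet. I lower it a little more.

jog_arm(translation=[[0, 0, -2], [0, 0, -4], [0, 0, -6], [0, 0, -8], [0, 0, -8]], turn=[0, 0, 0, 0, 0])

```text
clock: 18.67
position: [0.5905, 0.3344, 0.2619]
ee_rot: [0.999, 0.036, -0.001, -0.002]
ft_force: [-0.0, -0.3, -1.6]
grip_width: 0.251
```

jog_arm(translation=[[-5, 0, 3], [-10, -1, 6], [-15, -1, 9], [-20, -1, 11], [-26, -2, 13], [-31, -2, 15], [-37, -2, 17], [-42, -3, 19], [-42, -3, 19]], turn=[0, 0, 0, 0, 0, 0, 0, 0, 0])

```text
clock: 19.42
position: [0.5476, 0.3317, 0.2818]
ee_rot: [0.999, 0.037, -0.001, -0.002]
ft_force: [0.1, 0.7, -0.7]
grip_width: 0.226
```

```bash
python3 v.py long
```

```text
[0.5476 0.3317 0.2818] [ 0.1488  0.6856 -0.6737] 0.22580011288824947
cost 3.3 grip [0.5586 0.3323 0.2989] tip [0.4919 0.3264 0.1221] lean,side deg [20.7348 -0.2964]
side tip [235.5 249.8] res [-0. -0.]
side shoulder [220.  219.8] res [-0.1 -0.7]
side grip [208.6 200.4] res [2.6 1.6]
wrist grip [252.1 216.6] res [1.2 0.5]
side mouth [233.6 245.5] [0.5005 0.3208 0.132 ] 0.89
wrist mouth [259.2 202.2] [0.5047 0.3226 0.132 ] 0.93
side mouth [230.7 245.3] [0.5091 0.3235 0.132 ] 0.7
wrist mouth [256.8 203.7] [0.5025 0.3255 0.132 ] 0.56
mean mouth [0.5048 0.3222 0.132 ] mouth-tip mm [12.9 -4.3  9.9]
```

```bash
sed -i 's/crop(C\["top"\],tip,45)\]/cv2.resize(C["wrist"]["frame"][100:340,140:380],(400,400))]/; s/tip,45),cv2/(tip+s.x[:3])\/2,45),cv2/' v.py; python3 v.py long i.png|head -2
```

```text
[0.5485 0.3314 0.2809] [ 0.0546  0.3822 -0.5029] 0.22940414754580993
cost 51.7 grip [0.5592 0.3323 0.296 ] tip [0.5015 0.3279 0.1161] lean,side deg [17.8153 -0.0804]
```

View pics/i.png

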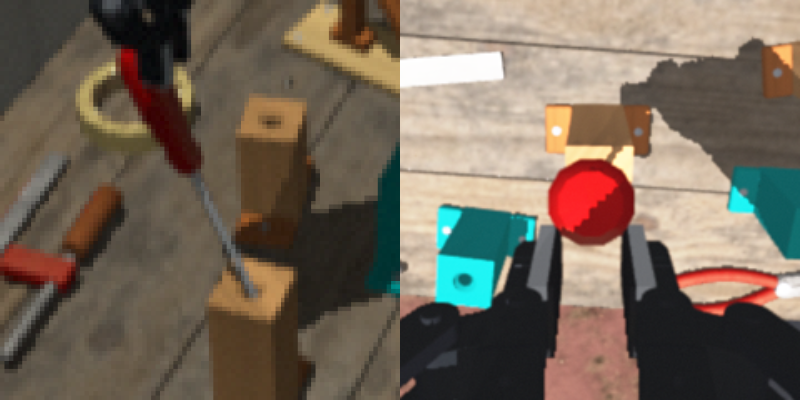

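The side crop shows the blade in the hole (250,295), leaning about 20°. The wrist crop shows the handle has crept to the front edge of the pads. I'll lower along the axis first so the bore holds it, then regrasp centred.

jog_arm(translation=[[0, 0, 0], [-1, 0, -3], [-2, 0, -6], [-3, 0, -9], [-4, 0, -11], [-4, 0, -11]], turn=[0, 0, 0, 0, 0, 0], grip_force=40)

```text
clock: 22.92
position: [0.5442, 0.3314, 0.2696]
ee_rot: [0.999, 0.036, -0.001, -0.002]
ft_force: [-0.7, -0.4, -1.3]
grip_width: 0.208
```

```bash
python3 v.py long
```

```text
[0.5442 0.3314 0.2696] [-0.6645 -0.4302 -1.3193] 0.20848830107863628
cost 18.2 grip [0.5533 0.3322 0.2857] tip [0.4865 0.3258 0.109 ] lean,side deg [20.776  -0.4891]
side tip [237.  250.8] res [0.3 2.2]
side shoulder [221.8 225.8] res [ 0.1 -3. ]
side grip [213.  204.6] res [0.2 1.4]
wrist grip [253.5 215.8] res [-0.3  1.8]
side mouth [231.7 246.1] [0.5049 0.3253 0.132 ] 0.93
wrist mouth [256.6 205.9] [0.4997 0.3256 0.132 ] 0.94
side mouth [234.5 246.8] [0.4958 0.3246 0.132 ] 0.85
mean mouth [0.5003 0.3249 0.132 ] mouth-tip mm [13.8 -0.9 23. ]
```

jog_arm(translation=[[0, 0, 0], [6, 0, 0], [11, 0, 0], [11, 0, 0]], turn=[0, 0, 0, 0], grip=38)

```text
clock: 24.75
position: [0.557, 0.3309, 0.2699]
ee_rot: [0.999, 0.036, -0.001, -0.002]
ft_force: [0.5, -0.6, -1.0]
grip_width: 0.444
```

jog_arm(translation=[[0, 0, 0], [0, 0, 0], [0, 0, 0], [0, 0, 0], [0, 0, 0]], turn=[0, 0, 0, 0, 0], grip=8, grip_force=30)

```text
clock: 25.17
position: [0.5569, 0.331, 0.27]
ee_rot: [0.999, 0.036, -0.001, -0.002]
ft_force: [1.0, -0.1, -0.5]
grip_width: 0.292
```

```bash
sed -i 's/range(2)/range(1)/; s/ob\[len(ob)\/\/2:\]/ob/' v.py; python3 v.py long
```

```text
[0.5569 0.331  0.27  ] [ 0.9762 -0.1426 -0.4926] 0.2920503631118201
cost 2.1 grip [0.5557 0.3311 0.2854] tip [0.4985 0.3262 0.1053] lean,side deg [17.7017 -0.2753]
side tip [233.2 251.7] res [0.5 1. ]
side shoulder [222.8 224.4] res [-2.6 -1.8]
side grip [210.1 206.9] res [ 2.5 -1.3]
wrist grip [253.4 232.1] res [-0.2 -0.1]
side mouth [229.8 246.7] [0.5092 0.3297 0.132 ] 0.75
side mouth [235.6 252.7] [0.4827 0.3448 0.132 ] 0.15
wrist mouth [257.5 209.8] [0.5077 0.3241 0.132 ] 0.8
mean mouth [0.496  0.3372 0.132 ] mouth-tip mm [-2.5 11.1 26.7]
```

Regrasped in the middle of the pads. I continue righting it while lowering.

jog_arm(translation=[[-5, 0, 0], [-10, -1, 0], [-15, -1, 0], [-21, -1, 0], [-27, -2, 0], [-31, -2, -3], [-35, -2, -6], [-39, -3, -10], [-39, -3, -10]], turn=[0, 0, 0, 0, 0, 0, 0, 0, 0])

```text
clock: 26.67
position: [0.517, 0.3277, 0.259]
ee_rot: [0.999, 0.036, -0.001, -0.002]
ft_force: [0.8, -0.2, -1.5]
grip_width: 0.292
```

```bash
python3 v.py long
```

```text
[0.517  0.3277 0.259 ] [ 0.7848 -0.2254 -1.472 ] 0.2923479267538143
cost 1.4 grip [0.5196 0.3286 0.2759] tip [0.4982 0.3282 0.0881] lean,side deg [6.4896 0.3595]
side shoulder [227.7 231. ] res [ 0.3 -3.5]
side grip [223.8 210. ] res [0.9 0.9]
side mouth [234.1 244.5] [0.5009 0.3165 0.132 ] 0.58
wrist mouth [259.4 185.6] [0.5018 0.3211 0.132 ] 0.95
mean mouth [0.5009 0.3165 0.132 ] mouth-tip mm [  2.7 -11.7  43.9]
```

jog_arm(translation=[[-3, 0, -4], [-6, -1, -8], [-9, -2, -13], [-12, -2, -18], [-14, -3, -24], [-15, -3, -30], [-15, -3, -36], [-15, -3, -42], [-15, -3, -48], [-15, -3, -54], [-15, -3, -60], [-15, -3, -60]], turn=[0, 0, 0, 0, 0, 0, 0, 0, 0, 0, 0, 0])

```text
clock: 28.42
position: [0.5025, 0.3247, 0.1984]
ee_rot: [0.999, 0.036, -0.002, -0.002]
ft_force: [0.6, -0.7, -2.5]
grip_width: 0.293
```

jog_arm(translation=[[0, 0, -4], [0, 0, -8], [0, 0, -11], [0, 0, -14], [0, 0, -16], [0, 0, -18], [0, 0, -18]], turn=[0, 0, 0, 0, 0, 0, 0])

```text
clock: 29.0
position: [0.5018, 0.3256, 0.1817]
ee_rot: [0.999, 0.036, -0.001, -0.002]
ft_force: [-6.6, -0.9, 9.4]
grip_width: 0.286
```

```bash
python3 v.py long
```

```text
[0.5018 0.3256 0.1817] [-6.6165 -0.9057  9.4099] 0.2864839468407492
cost 0.5 grip [0.5075 0.326  0.1987] tip [0.5065 0.3257 0.0097] lean,side deg [ 0.3013 -0.0718]
side shoulder [231.  245.1] res [-0.1  0.3]
side grip [229.4 231.2] res [ 0.6 -0.5]
wrist grip [253.3 223. ] res [0.  0.2]
side mouth [233.2 245.2] [0.5022 0.3202 0.132 ] 0.97
wrist mouth [253.9 198.3] [0.499  0.3255 0.132 ] 0.56
mean mouth [0.5022 0.3202 0.132 ] mouth-tip mm [ -4.3  -5.5 122.3]
```

jog_arm(translation=[[2, -1, 0], [4, -1, -2], [4, -1, -4], [4, -1, -6], [4, -1, -6]], turn=[0, 0, 0, 0, 0])

```text
clock: 30.17
position: [0.504, 0.3263, 0.18]
ee_rot: [0.999, 0.037, -0.001, -0.002]
ft_force: [-19.2, -7.3, 35.6]
grip_width: 0.292
```

jog_arm(translation=[[-3, 1, 1], [-5, 1, 1], [-5, 1, 0], [-5, 1, 0]], turn=[0, 0, 0, 0])

```text
clock: 30.5
position: [0.4991, 0.3268, 0.1791]
ee_rot: [0.999, 0.037, -0.001, -0.002]
ft_force: [0.2, -0.6, -1.0]
grip_width: 0.298
```

jog_arm(translation=[[0, 0, 0], [0, 0, 0], [0, 0, 0], [0, 0, 0], [0, 0, 0], [0, 0, 0]], turn=[0, 0, 0, 0, 0, 0], grip=60)

```text
clock: 31.0
position: [0.4991, 0.3268, 0.1791]
ee_rot: [0.999, 0.037, -0.001, -0.002]
ft_force: [-0.5, 0.9, 0.0]
grip_width: 0.699
```

```bash
python3 v.py long j.png
```

```text
[0.4991 0.3268 0.1791] [-0.4747  0.9433  0.0086] 0.6992245424686192
cost 1.7 grip [0.5013 0.3259 0.1968] tip [0.5276 0.3292 0.0097] lean,side deg [-8.0604  0.4086]
side shoulder [229.2 249.7] res [ 0.7 -4. ]
side grip [231.5 230.5] res [0.4 1.2]
wrist grip [255.7 229. ] res [-0.4 -0.1]
side mouth [229.8 246. ] [0.5104 0.3272 0.132 ] 0.9
wrist mouth [259.6 192.3] [0.5028 0.3226 0.132 ] 0.82
mean mouth [0.5104 0.3272 0.132 ] mouth-tip mm [-17.2  -2.1 122.3]
```

View pics/j.png

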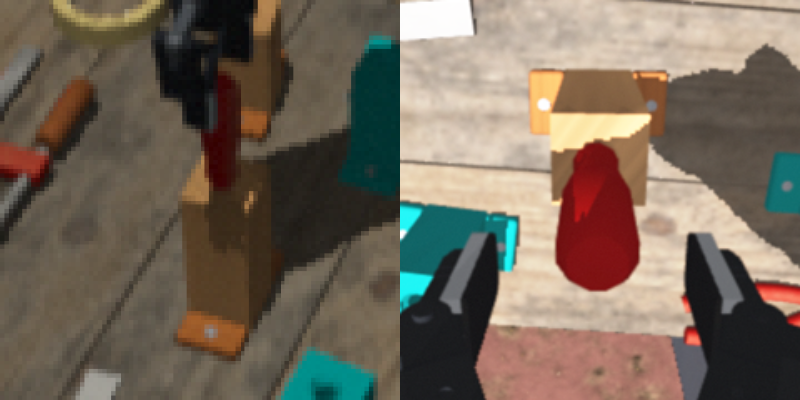

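The long driver stands upright on the post, apparently seated (side crop: shoulder at (218,185)). I retreat straight up and go to the short driver.

jog_arm(translation=[[0, 0, 30], [0, 0, 65], [0, 0, 100], [2, -25, 115], [5, -60, 115], [8, -97, 115], [10, -134, 115], [13, -171, 115], [16, -208, 115], [18, -245, 115], [21, -282, 115], [24, -319, 115]], turn=[0, 0, 0, 0, -2, -4, -6, -9, -12, -15, -17, -19], grip=75)

```text
clock: 32.75
position: [0.5229, 0.006, 0.2944]
ee_rot: [0.992, -0.129, -0.001, -0.002]
ft_force: [1.5, 0.0, -0.9]
grip_width: 0.88
```

jog_arm(translation=[[3, -37, 0], [6, -70, 0], [8, -90, 0], [10, -100, 0], [10, -100, 0]], turn=[0, 0, 0, 0, 0])

```text
clock: 33.17
position: [0.5329, -0.0962, 0.2941]
ee_rot: [0.991, -0.131, -0.001, -0.002]
ft_force: [1.0, 0.3, -0.9]
grip_width: 0.879
```

```bash
python3 w.py short; python3 v.py long
```

```text
[ 0.5329 -0.0962  0.2941] [ 0.9914 -0.131  -0.0009 -0.0022] 0.8792787671643518
grip [([235.0, 136.0], 0.93, array([ 0.5755, -0.0872,  0.172 ]))]
  tri side 0.56 (array([ 0.5782, -0.0874,  0.1805]), np.float64(0.0017596249210712802))
  tri top 0.57 (array([ 0.5782, -0.0905,  0.1973]), np.float64(0.0007278077167772515))
shoulder [([238.0, 160.0], 0.68, array([ 0.5404, -0.0768,  0.1196])), ([240.0, 153.0], 0.5, array([ 0.5471, -0.0819,  0.1196]))]
  tri side 0.62 (array([ 0.5443, -0.076 ,  0.1242]), np.float64(0.0032287960687327265))
  tri top 0.53 (array([ 0.5438, -0.0744,  0.1277]), np.float64(0.00377055054278693))
tip [([245.0, 183.0], 0.82, array([ 0.4868, -0.0684,  0.046 ]))]
  tri side 0.45 (array([ 0.4836, -0.0674,  0.0359]), np.float64(0.000351063567735475))
  tri top 0.71 (array([ 0.4852, -0.064 ,  0.0356]), np.float64(0.0034699755548924143))
[ 0.5329 -0.0938  0.2945] [0.4804 0.1421 0.5473] 0.8778958593059458
cost 0.0 grip [ 0.5329 -0.0938  0.3132] tip [ 0.5329 -0.0938  0.1242] lean,side deg [0. 0.]
side mouth [231.8 246.3] [0.5042 0.3259 0.132 ] 0.8
top mouth [165.3 209.9] [0.4833 0.3209 0.132 ] 0.56
mean mouth [0.4938 0.3234 0.132 ] mouth-tip mm [-39.1 417.2   7.8]
```

jog_arm(translation=[[23, 3, 0], [46, 6, 0], [47, 6, -10], [47, 6, -40], [47, 6, -70], [47, 6, -95], [47, 6, -115], [47, 6, -130], [47, 6, -139], [47, 6, -140], [47, 6, -140]], turn=[0, 0, 0, 0, 0, 0, 0, 0, 0, 0, 0])

```text
clock: 35.43
position: [0.5798, -0.088, 0.1545]
ee_rot: [0.992, -0.129, -0.001, -0.002]
ft_force: [-0.0, -0.4, -0.0]
grip_width: 0.881
```

jog_arm(translation=[[0, 0, 0], [0, 0, 0], [0, 0, 0], [0, 0, 0], [0, 0, 0], [0, 0, 0], [0, 0, 0], [0, 0, 0]], turn=[0, 0, 0, 0, 0, 0, 0, 0], grip=8, grip_force=30)

```text
clock: 36.1
position: [0.5807, -0.0852, 0.156]
ee_rot: [0.992, -0.128, 0.0, -0.004]
ft_force: [-1.3, 6.8, 7.4]
grip_width: 0.236
```

jog_arm(translation=[[0, 0, 5], [0, 0, 15], [0, 0, 30], [0, 0, 50], [0, 0, 75], [0, 0, 100], [0, 0, 125], [0, 0, 135], [0, 0, 135]], turn=[0, 0, 0, 0, 0, 0, 0, 0, 0])

```text
clock: 36.85
position: [0.5818, -0.0855, 0.294]
ee_rot: [0.992, -0.128, 0.002, -0.004]
ft_force: [-0.5, 0.0, -0.3]
grip_width: 0.23
```

jog_arm(translation=[[8, 20, 0], [20, 50, 0], [34, 80, 0], [46, 110, 0], [58, 140, -5], [68, 165, -15], [75, 180, -30], [78, 186, -44], [78, 186, -44], [78, 186, -44]], turn=[0, 0, 0, 0, 0, 0, 0, 0, 0, 0])

```text
clock: 37.68
position: [0.659, 0.0991, 0.2483]
ee_rot: [0.992, -0.129, 0.001, -0.003]
ft_force: [-0.1, 0.4, -1.1]
grip_width: 0.234
```

```bash
python3 v.py short
```

```text
[0.659  0.0991 0.2483] [-0.0968  0.3846 -1.1264] 0.23406111520397962
cost 1.9 grip [0.6552 0.0985 0.2641] tip [0.5712 0.1211 0.1371] lean,side deg [34.4008  0.221 ]
side tip [240.3 201.2] res [-0.8 -1.8]
side shoulder [225.  176.2] res [2.6 0.9]
side grip [218.8 162.6] res [ 0.1 -1.8]
wrist grip [255.7 235.8] res [-0.5 -0.2]
side mouth [239.  208.3] [0.5725 0.1243 0.097 ] 0.74
top mouth [232.1 184. ] [0.571  0.1288 0.097 ] 0.77
mean mouth [0.5717 0.1265 0.097 ] mouth-tip mm [  0.5   5.4 -40.1]
```

jog_arm(translation=[[1, 2, -5], [1, 2, -13], [1, 2, -21], [1, 2, -29], [1, 2, -35], [1, 2, -40], [1, 2, -44], [1, 2, -47], [1, 2, -47]], turn=[0, 0, 0, 0, 0, 0, 0, 0, 0])

```text
clock: 39.18
position: [0.6644, 0.1017, 0.2061]
ee_rot: [0.992, -0.129, 0.007, -0.004]
ft_force: [7.6, -1.4, 11.2]
grip_width: 0.234
```

```bash
python3 v.py short k.png
```

```text
[0.6644 0.1017 0.2061] [ 7.6315 -1.3623 11.1903] 0.23447247707815588
cost 3.0 grip [0.6609 0.1032 0.2242] tip [0.5566 0.1311 0.1144] lean,side deg [44.5037  0.1511]
side tip [243.7 209.5] res [-1.5 -2.5]
side shoulder [223.2 184.8] res [4.6 1.1]
side grip [216.9 171.8] res [ 0.5 -1.2]
wrist grip [252.5 237.5] res [-0.  -0.4]
side mouth [239.6 208.8] [0.5694 0.1259 0.097 ] 0.6
top mouth [233.9 184.1] [0.5707 0.1233 0.097 ] 0.56
wrist mouth [256.3 256.3] [0.5748 0.1241 0.097 ] 0.78
mean mouth [0.5701 0.1246 0.097 ] mouth-tip mm [ 13.5  -6.5 -17.4]
```

View pics/k.png

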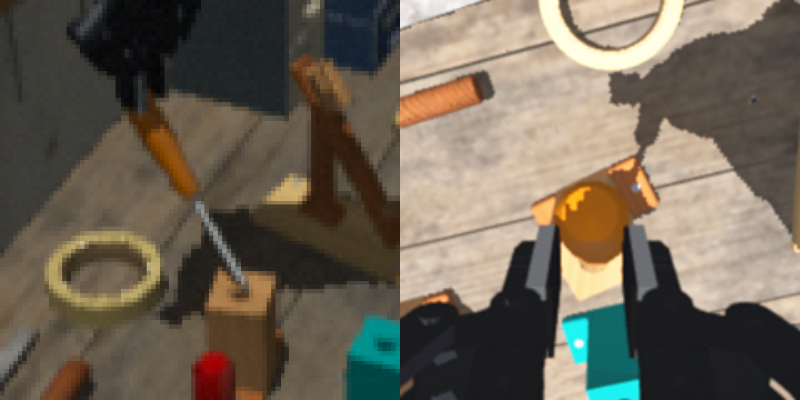

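The tip touches at the robot-side edge of the hole (tip (243,289), hole (237,294) in the crop), with 11 N on the wrist. I lift a little, shift +x and lower again.

jog_arm(translation=[[0, 0, 4], [0, 0, 8], [3, 1, 8], [6, 2, 8], [6, 2, 5], [6, 2, 2], [6, 2, -1], [6, 2, -4], [6, 2, -4]], turn=[0, 0, 0, 0, 0, 0, 0, 0, 0])

```text
clock: 40.68
position: [0.6746, 0.103, 0.206]
ee_rot: [0.991, -0.13, 0.013, -0.005]
ft_force: [11.5, -2.4, 17.0]
grip_width: 0.234
```

```bash
cat > t.py <<'E'
from h import *
np.set_printoptions(precision=4,suppress=True)
o=manip.get_obs();print(o["position"],o["ft_force"])
for k in range(2):
    c=manip.camera("side")
    r=manip.outline_of(c,"short_driver")
    T=[i["at"] for i in manip.pinpoint(c,"short_tip")[:1]]; M=[i["at"] for i in manip.pinpoint(c,"short_post_mouth") if np.linalg.norm(np.array(i["at"])-[239.7,208.2])<8][:1]
    print("tip",T,"mouth",M,[atz(c,p,.097) for p in T+M])
    for q in r[:2]:
        v,u=np.nonzero(q["mask"]); p=np.c_[u,v].astype(float)
        if abs(p.mean(0)-[230,190]).max()>30: continue
        d=np.linalg.svd(p-p.mean(0))[2][0] if len(p)<3000 else None; d=d*np.sign(d[1])
        w=(p-p.mean(0))@d; e=p[w>w.max()-2.5].mean(0)
        print("mask",q["confidence"],len(p),"dir",d,"end",e,atz(c,e,.097), "blade px",p[w>w.max()-14][::4].astype(int).tolist())
g=cv2.cvtColor(c["frame"],cv2.COLOR_RGB2GRAY)
for y in range(200,217): print(y,g[y,228:252])
E
python3 t.py
```

```text
[0.6746 0.103  0.206 ] [11.4799 -2.4016 16.9813]
tip [[237.0, 207.9]] mouth [[238.9, 208.2]] [array([0.58  , 0.1251, 0.097 ]), array([0.5731, 0.1239, 0.097 ])]
mask 0.44 153 dir [0.4978 0.8673] end [234.6667 204.    ] [0.5966 0.1092 0.097 ] blade px [[228, 193], [230, 196], [234, 203]]
tip [[238.7, 206.9]] mouth [[237.9, 206.7]] [array([0.5766, 0.1179, 0.097 ]), array([0.5797, 0.118 , 0.097 ])]
mask 0.64 176 dir [0.4913 0.871 ] end [225. 188.] [0.6694 0.0399 0.097 ] blade px [[221, 176], [221, 177], [220, 178], [217, 179], [221, 179], [218, 180], [222, 180], [219, 181], [223, 181], [219, 182], [223, 182], [220, 183], [224, 183], [220, 184], [224, 184], [221, 185], [225, 185], [223, 186], [222, 187], [226, 187], [226, 188]]
200 [ 30  30  30  66 142 120  47  32  33  33  35  34  33  33  28  34  34  36
  34  34  34  34  30  29]
201 [ 32  33  31  41 110 147  77  33  30  35  33  35  30  35  32  34  32  33
  33  34  32  33  30  30]
202 [ 32  32  32  32  60 137 125  50  32  30  35  34  32  31  32  34  32  33
  34  32  31  30  28  32]
203 [ 33  34  32  30  40 103 144  90  67  51  51  50  43  
[... 608 characters left out ...]
  81 112 133 135 139 124  56
  80  94  97  98  77  75]
210 [ 31  31  57 132 135 134 133 126 112  90  93 105 123 132 134 131  93  51
  78  96 101  91  70  91]
211 [ 32  36  87 132 137 136 135 135 131 124 127 128 130 133 134 131  64  45
  79  95  96  79  84  96]
212 [ 29  36  84 105 110 108 117 117 125 123 131 133 129 131 131 118  53  46
  81  92  82  78  93  94]
213 [ 31  34  57  70  74  72  82  86  94  90  98 102 108 106 105  89  46  46
  79  84  72  88  93  90]
214 [65 39 56 65 64 64 64 66 68 64 59 66 73 74 73 60 40 45 74 70 85 96 97 93]
215 [91 70 61 67 65 67 66 66 65 64 65 65 65 65 62 50 43 44 66 74 97 97 96 93]
216 [95 93 74 66 64 66 68 66 68 66 64 65 66 62 62 51 44 43 60 88 99 99 96 92]
```

The pixel rows show the blade ending near (235.6,206.2) and the hole centred near (237.4,208.8). The tip is therefore about 10 mm too far in +x and 7 mm too far in −y, so I correct that.

jog_arm(translation=[[0, 0, 4], [0, 0, 8], [-4, 3, 8], [-8, 6, 8], [-10, 7, 8], [-10, 7, 4], [-10, 7, 0], [-10, 7, -3], [-10, 7, -6], [-10, 7, -6]], turn=[0, 0, 0, 0, 0, 0, 0, 0, 0, 0])

```text
clock: 41.92
position: [0.664, 0.1099, 0.1991]
ee_rot: [0.991, -0.13, 0.012, -0.005]
ft_force: [-0.7, -0.1, -0.9]
grip_width: 0.232
```

```bash
python3 - <<'E'
from h import *
c=manip.camera("side"); print(atz(c,(237.4,208.8),.097)-atz(c,(235.6,206.2),.097), atz(c,(237.4,208.8),.097))
g=cv2.cvtColor(c["frame"],cv2.COLOR_RGB2GRAY)
for y in range(196,214): print(y,g[y,228:246])
E
```

```text
[-1.17596409e-02  1.01486558e-02  2.22044605e-16] [0.57666044 0.12890123 0.097     ]
196 [ 93 108 147  78  33  30  31  30  28  30  32  36  31  33  34  37  35  33]
197 [ 90  64 137 122  47  32  31  30  32  30  32  34  35  32  35  35  36  35]
198 [ 86  45 101 141  75  35  29  33  30  32  33  33  33  31  35  35  37  33]
199 [ 69  36  55 121 123  59  31  30  33  36  35  36  32  33  30  33  35  34]
200 [ 35  29  34  81 146 119  45  31  34  34  33  33  33  36  29  33  34  33]
201 [ 30  32  32  48 113 149  72  31  33  32  34  31  32  34  31  30  33  36]
202 [ 31  32  32  34  64 142 125  49  32  32  35  32  33  31  32  32  33  34]
203 [ 32  33  29  30  43 118 149  90  67  55  53  50  41  42  37  36  34  37]
204 [ 31  33  32  34  40  82 134 132 116 111 110 109 105 103  88  85  72  65]
205 [ 33  34  36  40  76  58  96 144 138 135 140 140 139 140 129 128 119 102]
206 [ 33  34  32  44 114  97  66 118 145 124 134 135 142 141 140 138 139 115]
207 [ 31  34  32  56 131 127  96  79 143 132 120 125 131 138 139 139 139  97]
208 [ 31  31  36  91 131 135 127  85 106 140 100 100 118 134 139 141 137  66]
209 [ 33  29  45 120 134 135 131 107  83 122 121  85 112 132 136 137 127  56]
210 [ 32  29  58 131 137 135 133 128 109 111 135 112 125 131 133 132  93  49]
211 [ 34  36  89 133 136 135 136 132 131 124 134 127 128 133 134 131  65  44]
212 [ 31  36  83 105 109 108 116 117 124 124 130 131 130 130 129 119  53  43]
213 [ 30  32  61  68  75  71  83  83  92  91  96 103 106 107 106  89  46  46]
```

The blade now runs into the hole with no contact force. I right it in stages.

jog_arm(translation=[[0, 0, -2], [-5, 1, 1], [-10, 2, 3], [-15, 4, 5], [-20, 5, 7], [-25, 6, 9], [-30, 7, 10], [-35, 8, 11], [-39, 9, 12], [-39, 9, 12]], turn=[0, 0, 0, 0, 0, 0, 0, 0, 0, 0])

```text
clock: 42.8
position: [0.6245, 0.1194, 0.212]
ee_rot: [0.991, -0.13, 0.012, -0.005]
ft_force: [-0.2, 0.1, 0.2]
grip_width: 0.229
```

```bash
python3 v.py short
```

```text
[0.6245 0.1194 0.212 ] [-0.2242  0.0684  0.1816] 0.22912654389303194
cost 16.2 grip [0.6281 0.1166 0.2272] tip [0.5724 0.132  0.0844] lean,side deg [22.024   0.2186]
side tip [238.8 212.7] res [-0.6 -0.4]
side shoulder [227.6 191.1] res [ 2.6 -0.6]
side grip [223.1 172. ] res [1.1 2.3]
top grip [236.3 182.9] res [ -2.6 -28.8]
wrist grip [255.6 224.6] res [-0.2  0.4]
side mouth [236.7 207.6] [0.5816 0.1241 0.097 ] 0.94
top mouth [232.3 184.1] [0.5707 0.1282 0.097 ] 0.41
wrist mouth [261.9 219.9] [0.5764 0.1245 0.097 ] 0.73
wrist mouth [255.3 226.3] [0.5709 0.1334 0.097 ] 0.63
mean mouth [0.5762 0.1261 0.097 ] mouth-tip mm [ 3.7 -5.9 12.6]
```

jog_arm(translation=[[-1, 0, -2], [-3, 1, -4], [-5, 1, -6], [-6, 1, -8], [-6, 1, -8]], turn=[0, 0, 0, 0, 0])

```text
clock: 43.97
position: [0.6192, 0.12, 0.2038]
ee_rot: [0.991, -0.13, 0.012, -0.005]
ft_force: [1.6, -0.3, 2.1]
grip_width: 0.229
```

jog_arm(translation=[[0, 0, 0], [4, -1, 0], [7, -2, 0], [7, -2, 0]], turn=[0, 0, 0, 0], grip=36)

```text
clock: 44.3
position: [0.6267, 0.1174, 0.2034]
ee_rot: [0.991, -0.13, 0.012, -0.005]
ft_force: [0.8, -1.0, -0.0]
grip_width: 0.419
```

jog_arm(translation=[[0, 0, 0], [0, 0, 0], [0, 0, 0], [0, 0, 0], [0, 0, 0]], turn=[0, 0, 0, 0, 0], grip=8)

```text
clock: 44.72
position: [0.6265, 0.1175, 0.2032]
ee_rot: [0.991, -0.13, 0.012, -0.005]
ft_force: [0.2, 0.2, -1.1]
grip_width: 0.264
```

```bash
python3 v.py short
```

```text
[0.6265 0.1175 0.2032] [ 0.2129  0.1883 -1.0681] 0.26357099032433046
cost 25.8 grip [0.6208 0.1167 0.226 ] tip [0.4965 0.1495 0.3108] lean,side deg [123.404    0.2431]
side shoulder [289.8 171.3] res [-51.8   1.2]
side grip [225.1 175. ] res [1.  0.1]
wrist grip [256.6 243.4] res [-0.  -0.1]
side mouth [239.7 206. ] [0.5753 0.1121 0.097 ] 0.71
top mouth [233.3 183.1] [0.5738 0.1252 0.097 ] 0.54
wrist mouth [259.7 225.5] [0.5756 0.1262 0.097 ] 0.73
wrist mouth [260.5 231.4] [0.5687 0.1271 0.097 ] 0.32
mean mouth [0.5746 0.1187 0.097 ] mouth-tip mm [  78.   -30.9 -213.8]
```

jog_arm(translation=[[-5, 1, 0], [-10, 2, 0], [-15, 2, 0], [-20, 3, -1], [-25, 4, -2], [-29, 5, -4], [-33, 6, -7], [-36, 7, -10], [-36, 7, -10]], turn=[0, 0, 0, 0, 0, 0, 0, 0, 0])

```text
clock: 46.22
position: [0.5898, 0.1246, 0.1927]
ee_rot: [0.991, -0.13, 0.012, -0.005]
ft_force: [1.1, -0.4, -0.9]
grip_width: 0.258
```

```bash
sed -i 's/(0,.6)),key/(0,.4)),key/; s/\[x0,0\],loss/[x0,0],bounds=([-9]*3+[-.3,-.3],[9]*3+[.8,.3]),loss/' v.py; python3 v.py short
```

```text
[0.5898 0.1246 0.1927] [ 1.0646 -0.4388 -0.8665] 0.25772563100328877
cost 0.4 grip [0.5884 0.1239 0.2114] tip [0.5619 0.1313 0.0599] lean,side deg [10.2932  0.1312]
side shoulder [236.8 198.3] res [ 0.3 -0.9]
side grip [235.  180.9] res [-1.  1.]
wrist grip [254.7 234.9] res [-0.1  0. ]
side mouth [238.8 207.9] [0.574  0.1226 0.097 ] 0.6
wrist mouth [257.8 196.7] [0.5749 0.1258 0.097 ] 0.96
mean mouth [0.574  0.1226 0.097 ] mouth-tip mm [12.1 -8.7 37.1]
```

jog_arm(translation=[[-4, 0, -4], [-7, 1, -8], [-10, 1, -13], [-12, 1, -18], [-14, 2, -23], [-14, 2, -28], [-14, 2, -33], [-14, 2, -38], [-14, 2, -43], [-14, 2, -46], [-14, 2, -46]], turn=[0, 0, 0, 0, 0, 0, 0, 0, 0, 0, 0])

```text
clock: 47.88
position: [0.5763, 0.1263, 0.1465]
ee_rot: [0.991, -0.13, 0.012, -0.005]
ft_force: [0.5, -0.1, -0.9]
grip_width: 0.26
```

jog_arm(translation=[[0, 0, -2], [0, 0, -4], [0, 0, -6], [0, 0, -7], [0, 0, -7]], turn=[0, 0, 0, 0, 0])

```text
clock: 48.3
position: [0.5793, 0.1272, 0.1448]
ee_rot: [0.991, -0.13, 0.016, -0.006]
ft_force: [-4.6, -1.8, 30.0]
grip_width: 0.258
```

jog_arm(translation=[[-3, 0, 1], [-5, -1, 1], [-6, -1, -1], [-6, -1, -3], [-6, -1, -3]], turn=[0, 0, 0, 0, 0])

```text
clock: 48.72
position: [0.5752, 0.1266, 0.1451]
ee_rot: [0.991, -0.131, 0.018, -0.007]
ft_force: [-3.7, -1.6, 25.4]
grip_width: 0.263
```

jog_arm(translation=[[0, 0, 0], [0, 0, 0], [0, 0, 0], [0, 0, 0], [0, 0, 0], [0, 0, 0]], turn=[0, 0, 0, 0, 0, 0], grip=60)

```text
clock: 49.22
position: [0.5749, 0.1265, 0.1445]
ee_rot: [0.991, -0.131, 0.018, -0.007]
ft_force: [0.6, -0.4, -0.5]
grip_width: 0.706
```

jog_arm(translation=[[0, 0, 10], [0, 0, 30], [0, 0, 60], [0, 0, 95], [0, 0, 130], [0, -30, 150], [0, -65, 150], [0, -100, 150], [0, -140, 150], [0, -180, 150], [0, -220, 150], [0, -250, 150]], turn=[0, 0, 0, 0, 0, 0, 0, 0, 0, 0, 0, 0])

```text
clock: 50.22
position: [0.5742, -0.1275, 0.2952]
ee_rot: [0.991, -0.132, 0.018, -0.006]
ft_force: [0.4, -0.0, 1.1]
grip_width: 0.701
```

```bash
python3 - <<'E'
from h import *
np.set_printoptions(precision=4,suppress=True)
C={n:manip.camera(n) for n in("side","top")}
print(manip.get_obs()["clock"],manip.get_obs()["position"])
for t,m,mz in(("long","tall_post_mouth",.132),("short","short_post_mouth",.097)):
    for p in("grip","shoulder"):
        R={n:manip.pinpoint(C[n],t+"_"+p)[:1] for n in C}
        for n in R:
            for r in R[n]: print(t,p,n,np.round(r["at"],1),round(r["confidence"],2), atz(C[n],r["at"],mz+(.064 if p=="grip" else 0)))
        if R["side"] and R["top"]: print("   tri",tri([ray(C[n],R[n][0]["at"]) for n in R]))
s=C["side"]["frame"][165:275,195:275]; q=C["top"]["frame"][150:230,130:260]
im=np.hstack([cv2.resize(s,(400,550),interpolation=3),cv2.resize(q,(400,550),interpolation=3)[:, :]])
cv2.imwrite("pics/z.png",im[...,::-1])
E
```

```text
50.3167 [ 0.5739 -0.1305  0.2946]
long grip side [225.9 231.7] 0.69 [0.5181 0.332  0.196 ]
long grip top [159.4 199.7] 0.5 [0.5026 0.3241 0.196 ]
   tri (array([0.5115, 0.3278, 0.1916]), np.float64(0.008317146415250751))
long shoulder side [233.8 246.3] 0.79 [0.4986 0.3236 0.132 ]
long shoulder top [163.  202.4] 0.71 [0.5056 0.329  0.132 ]
   tri (array([0.5011, 0.3269, 0.1359]), np.float64(0.003935188814664053))
short grip side [238.9 193.2] 0.43 [0.5746 0.1171 0.161 ]
short grip top [233.9 177.8] 0.55 [0.5759 0.1191 0.161 ]
   tri (array([0.5747, 0.1188, 0.1626]), np.float64(0.0008600375854336809))
short shoulder side [237.2 207.5] 0.65 [0.5802 0.1229 0.097 ]
short shoulder top [232.2 183.5] 0.57 [0.5725 0.1286 0.097 ]
   tri (array([0.5742, 0.1289, 0.103 ]), np.float64(0.0029412035551610255))
```

View pics/z.png

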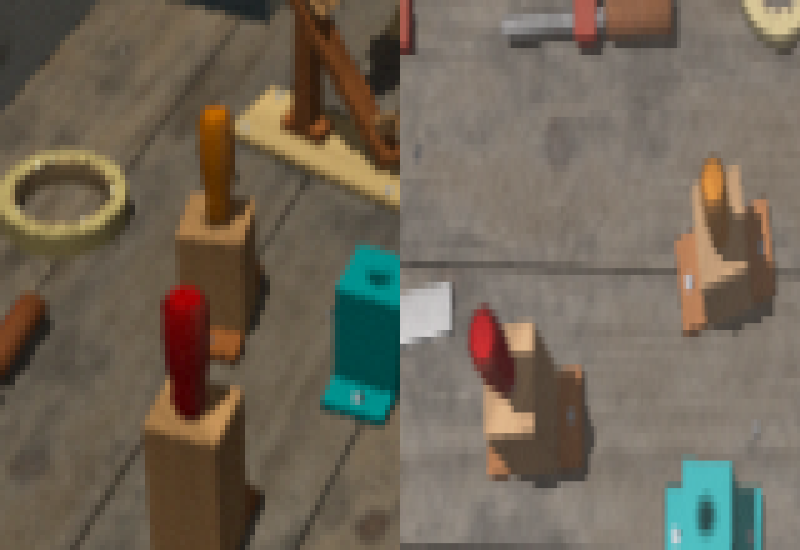

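```bash
python3 - <<'E'
from h import *
np.set_printoptions(precision=1,suppress=True)
c=manip.camera("side"); h=cv2.cvtColor(c["frame"],cv2.COLOR_RGB2HSV).astype(int)
for nm,m,x,y,box in(("long",.132,.5005,.3255,(222,220,245,252)),("short",.097,.5745,.126,(230,182,246,214))):
    H=h[box[1]:box[3],box[0]:box[2]]
    M=((H[...,0]<6)|(H[...,0]>172))&(H[...,1]>170) if nm=="long" else (H[...,0]<18)&(H[...,1]>205)
    n,l,st,ce=cv2.connectedComponentsWithStats(M.astype(np.uint8)); k=1+st[1:,4].argmax(); v,u=np.nonzero(l==k)
    print(nm,"mask rows",v.min()+box[1],v.max()+box[1],"cols top/bot",u[v<v.min()+3].mean()+box[0],u[v>v.max()-3].mean()+box[0],"area",len(v))
    for s in(-.002,.004,.01): print("  shoulder",s,"butt px",proj(c,[x,y,m+s+.098]),"shoulder px",proj(c,[x,y,m+s]))
E
```

```text
long mask rows 222 248 cols top/bot 231.5 232.27272727272728 area 183
  shoulder -0.002 butt px [231.9 224.1] shoulder px [233. 247.]
  shoulder 0.004 butt px [231.8 222.6] shoulder px [232.9 245.7]
  shoulder 0.01 butt px [231.7 221.1] shoulder px [232.9 244.3]
short mask rows 186 208 cols top/bot 237.45454545454547 238.2 area 110
  shoulder -0.002 butt px [237.6 187.5] shoulder px [238.3 208.9]
  shoulder 0.004 butt px [237.6 186.1] shoulder px [238.3 207.6]
  shoulder 0.01 butt px [237.5 184.8] shoulder px [238.2 206.4]
```

The silhouettes match fully seated, upright drivers in both posts. I hand the job in.

```bash
python3 -c "
from workcell import manip
print(manip.hand_in(), manip.get_obs()['clock'])"
```

```text
the job is handed in; nothing more can be done
the job is handed in; nothing more can be done
```

Both screwdrivers now stand upright in the right wooden posts, the long one in the tall post and the short one in the short post. I handed in after about 51 s. The hand-in gives no verdict, so this rests on my own checks.

**How it went:** The pads held each driver at its 35° slope, so I righted each one by pivoting its tip in the mouth of the hole. I regrasped each once partway and lowered it under grip until the shoulder met the rim. The wrist force at seating was about 30–36 N.

**Last checks:**
- **Seating:** The handle outlines in the side view match a shoulder about 2 mm below the post's top face. That view resolves only about 4 mm per pixel.
- **Upright:** In the side view both handles match the columns expected for an upright driver to within half a pixel. The top camera agrees on where they stand.
- **Clear of the work:** The open gripper was 0.29 m up and well clear. The masking roll and the turquoise posts were where they belong in the final crop. The pliers, tape measure and wrench were not in that crop, but the arm never went near them.

**What failed or disagreed:**
- **Short post:** The first two tries to enter the hole landed beside it on the post's top face (11–17 N), and I corrected from the pixels.
- **Last network readings:** They put the shoulders 4–6 mm above the rims, within their scatter, and disagree with the outline check. I relied on the outlines and the contact forces.

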